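# Put the cleaned objectives away on their own canister bases

### The job

The four steel microscope objectives have been cleaned: stand each one, nose up as it is now, inside the black canister base of its own size, the smallest objective in the smallest base and so on up to the largest in the largest, so that its clear cover can be screwed on afterwards. Set them down gently without dropping or tipping them, flat on the floor of the base, and leave the two eyepieces standing where they are.

Things in the scene. Friction and masses are not known exactly. Their poses are not given: they have to be found in the camera images.
- objective_small_mid (a point): the smallest of the four microscope objectives: a plain satin-steel barrel with a knurled collar, standing upright nose up on its screw-thread end; 50 mm long, barrel 22 mm in diameter from 5 to 38 mm above its foot, a thread foot 18 mm in diameter and 5 mm high below it, a nose cone in the top 12 mm; about 80 g. This point is its centre, on its axis, 25 mm above its foot; z is up along its axis
- objective_medium_mid (a point): the second smallest of the four microscope objectives: a plain satin-steel barrel with a knurled collar, standing upright nose up on its screw-thread end; 56 mm long, barrel 31 mm in diameter from 5 to 44 mm above its foot, a thread foot 27 mm in diameter and 5 mm high below it, a nose cone in the top 12 mm; about 140 g. This point is its centre, on its axis, 28 mm above its foot; z is up along its axis
- objective_large_mid (a point): the second largest of the four microscope objectives: a plain satin-steel barrel with a knurled collar, standing upright nose up on its screw-thread end; 62 mm long, barrel 40 mm in diameter from 5 to 50 mm above its foot, a thread foot 36 mm in diameter and 5 mm high below it, a nose cone in the top 12 mm; about 230 g. This point is its centre, on its axis, 31 mm above its foot; z is up along its axis
- objective_largest_mid (a point): the largest of the four microscope objectives: a plain satin-steel barrel with a knurled collar, standing upright nose up on its screw-thread end; 68 mm long, barrel 49 mm in diameter from 5 to 56 mm above its foot, a thread foot 45 mm in diameter and 5 mm high below it, a nose cone in the top 12 mm; about 360 g. This point is its centre, on its axis, 34 mm above its foot; z is up along its axis
- base_small: the smallest of the four storage-canister bases: a shallow round black plastic cup, open upward, 46 mm outside and 40 mm inside diameter, rim 8 mm above the bench, floor 3 mm thick, lined dark grey, fixed to the bench. Origin at the centre of its underside, on the bench; z up. Fingers that reach lower than 8 mm above the bench would meet its rim: hold an objective 10 mm or more above its foot
- base_medium: the second smallest of the four storage-canister bases: a shallow round black plastic cup, open upward, 55 mm outside and 49 mm inside diameter, rim 8 mm above the bench, floor 3 mm thick, lined dark grey, fixed to the bench. Origin at the centre of its underside, on the bench; z up. Fingers that reach lower than 8 mm above the bench would meet its rim: hold an objective 10 mm or more above its foot
- base_large: the second largest of the four storage-canister bases: a shallow round black plastic cup, open upward, 64 mm outside and 58 mm inside diameter, rim 8 mm above the bench, floor 3 mm thick, lined dark grey, fixed to the bench. Origin at the centre of its underside, on the bench; z up. Fingers that reach lower than 8 mm above the bench would meet its rim: hold an objective 10 mm or more above its foot
- base_largest: the largest of the four storage-canister bases: a shallow round black plastic cup, open upward, 73 mm outside and 67 mm inside diameter, rim 8 mm above the bench, floor 3 mm thick, lined dark grey, fixed to the bench. Origin at the centre of its underside, on the bench; z up. Fingers that reach lower than 8 mm above the bench would meet its rim: hold an objective 10 mm or more above its foot
- eyepiece_1_mid (a point): one of two microscope eyepieces, to be left alone: a steel tube 29 mm in diameter and 30 mm high standing on the bench, with a wider black head 42 mm in diameter and a dark lens on top; 52 mm high in all, 90 g, loose. This point is its centre, on its axis, 26 mm above the bench
- eyepiece_2_mid (a point): one of two microscope eyepieces, to be left alone: a steel tube 29 mm in diameter and 30 mm high standing on the bench, with a wider black head 42 mm in diameter and a dark lens on top; 52 mm high in all, 90 g, loose. This point is its centre, on its axis, 26 mm above the bench
Things that resemble listed ones, but are neither listed nor needed, are in the scene too. Leave any green look-alike of the base_medium alone.

How it is judged:
By the outcome, as a careful person would: the job done as asked, in the order asked, and still so for the second after the job is handed in, with the robot touching nothing.
It also fails if it takes over 128 s, if anything falls off the work surface, if the arm or the gripper's body presses on something with over 40 N, if the wrist force passes 120 N, or if a joint passes its speed limit or range.

### The arm

A 7-joint arm with a two-finger parallel gripper is mounted at the origin on the work surface. World frame = base frame: x ahead of the robot, y to its left, z up, the work surface at z = 0. Lengths are in m, angles in rad, forces in N, time in s.
With the tool pointing down it reaches from about 0.425 to 0.875 m from the base axis. Payload 8.4 kg.
Tool frame: the origin (TCP) lies at the very end of the fingers, on their centre line; the grasp point (between the pads) lies 19 mm behind it (arm.hold_point_z is the distance from the TCP to the grasp point, in m); z points along the fingers, y is the direction in which the jaws open and shut (so a half turn about z gives the same grasp; the last joint's range is limited). The gripper opens to 87 mm and grips with 3 to 60 N. Pads are 19 mm wide; open, the fingers measure 117 mm over their backs; the gripper's body (75 mm by 190 mm) begins 51 mm behind the grasp point.
Start: joints at [1.107, 0.333, 0.04, 1.465, -0.013, 1.343, -0.059], TCP at [0.232, -0.607, 0.223] pointing down, gripper open.
Joint ranges: [-2.58, 2.58], [-0.38, 2.09], [-1.3, 1.39], [0.25, 2.4], [-1.5, 4.64], [0.08, 2.09], [-2.65, 2.65]. Speed limits (rad/s): [2.22, 2.22, 2.79, 2.79, 3.14, 3.14, 3.14].

### API

Orientations are given as a rotation vector (axis times angle).
In Python, from workcell import arm gives the robot as it stands.
- The arm moves only by the tool servo_tool, never from a script. Its arguments are lists of equal length, an entry for each row: "dp": the shift along the tool's x, y, z in m, a list of three; "turn": the turn, a rotation vector about the tool's x, y, z in rad, a list of three; "claw": the closure, from 0 (fully open) to 1 (shut). In form: {"dp": [[dx, dy, dz], ...], "turn": [[ax, ay, az], ...], "claw": [claw, ...]}. A call has 1 to 10 rows; each row is the pose to reach, as a shift and turn from the pose commanded when the call began, along the tool's axes at that moment; what a row does not reach only later rows make up. A row lasts 1/12 s, in which the tool goes at most 41.7 mm and 7.16 degrees, less where a joint would pass 70% of its speed; a pose out of reach is approached as far as the arm can. A call with a gripper value outside its range is refused whole. The fingers move at their own pace and stop on an object; "grip_force" is the grip in N (left out, the last holds). Time passes only in rows, so rows that repeat a pose let the fingers close. It gives the time, the measured TCP pose, the force and the opening at its end, in the units of the state.
- arm.get_state(): the state, without advancing time (a new reading comes with each control period).
- arm.snapshot(name): name is "scene" or "top" or "wrist"; returns (picture, depth): 384x512x3 uint8, blue, green, red; 384x512 float32, m along the optical axis (not along the pixel's ray), 0 where there is no reading.
- arm.camera_params(name): a dict with "mtx" (3x3 intrinsics, pixels), "pose" (4x4, takes a point from camera to world coordinates). Camera axes: x right, y down, z forward; pixel columns grow to the right and rows downward; lengths in m; the calibration is good to about 2 mm. A picture is of the moment at which its call begins: read the wrist's pose just before it. camera_params takes no time and is no camera call; for the wrist camera it gives the pose at the moment of the call.
- arm.job_done(): hands the job in, once; it reports no verdict.
The state is a dict: "clock": time; "joint_positions": joint angles; "joint_velocities": joint speeds; "effort": joint torques, N m; "position": TCP position; "eef_rot": TCP orientation; "wrist_force": force on the tool from outside, world axes, zero at the start; "moment": the same for the moment, N m; "grip_width": finger opening in m.
Only numpy, scipy, OpenCV 4.12 (cv2) and the standard library are available. Lean on these libraries where they do the work, as an engineer would, in place of code of your own. Each camera call takes 0.05 s, during which the arm holds its last target.

## Working session

There is one attempt and no reset: what is moved stays moved. The work goes in short steps, Python scripts to look and compute and a tool call to move; the robot and the scene stay as the last step left them, time stands still between calls to the robot, and variables do not carry over. Pictures are saved under pics/ and viewed, and the job is handed in when it is done.

Besides the shell and the picture viewer there is one more tool, called after "Call:" as a command line: name --argument value ..., lists and objects as JSON in quotes. servo_tool: Moves the arm, as the interface text tells. Its arguments: {"type":"object","properties":{"dp":{"type":"array","items":{"type":"array","items":{"type":"number"}}},"turn":{"type":"array","items":{"type":"array","items":{"type":"number"}}},"claw":{"type":"array","items":{"type":"number"}},"grip_force":{"type":"number"}},"required":["dp","turn","claw"]}

```bash
ls; mkdir -p pics
python3 - <<'E'
from workcell import arm
import cv2,numpy as np
s=arm.get_state();print({k:np.round(v,4) for k,v in s.items()}, arm.hold_point_z)
for n in ("scene","top","wrist"):
    p=arm.camera_params(n);print(n,np.round(p["mtx"],1).tolist(),np.round(p["pose"],3).tolist())
    im,d=arm.snapshot(n);cv2.imwrite(f"pics/{n}0.png",im);np.save(f"pics/{n}0.npy",d)
E
```

```text
pics
{'clock': np.float64(0.0), 'joint_positions': array([ 1.1068,  0.3339,  0.0399,  1.4663, -0.0134,  1.3433, -0.0585]), 'joint_velocities': array([ 0.    ,  0.0003,  0.0012,  0.0009, -0.0014,  0.0011,  0.0009]), 'effort': array([-9.00000e-04, -6.56364e+01,  1.33500e+00, -4.03806e+01,
       -5.97000e-02,  4.48000e-02,  1.00000e-04]), 'position': array([ 0.2317, -0.6068,  0.2217]), 'eef_rot': array([-3.088e+00, -5.695e-01,  6.000e-04]), 'wrist_force': array([-0.6478,  0.5808, -0.0457]), 'moment': array([ 0.0589,  0.0145, -0.0269]), 'grip_width': np.float64(0.0868)} 0.0187
scene [[348.4, 0.0, 259.4], [0.0, 348.4, 187.3], [0.0, 0.0, 1.0]] [[-0.147, 0.702, -0.697, 1.074], [0.989, 0.109, -0.098, 0.071], [0.007, -0.704, -0.711, 0.655], [0.0, 0.0, 0.0, 1.0]]
top [[445.5, 0.0, 259.7], [0.0, 445.5, 193.4], [0.0, 0.0, 1.0]] [[0.005, -0.992, 0.13, 0.335], [-1.0, -0.007, -0.015, 0.018], [0.016, -0.13, -0.991, 1.264], [0.0, 0.0, 0.0, 1.0]]
wrist [[331.7, 0.0, 253.5], [0.0, 331.7, 190.9], [0.0, 0.0, 1.0]] [[0.356, -0.892, -0.279, 0.308], [-0.935, -0.34, -0.104, -0.578], [-0.002, 0.298, -0.955, 0.385], [0.0, 0.0, 0.0, 1.0]]
```

View pics/top0.png

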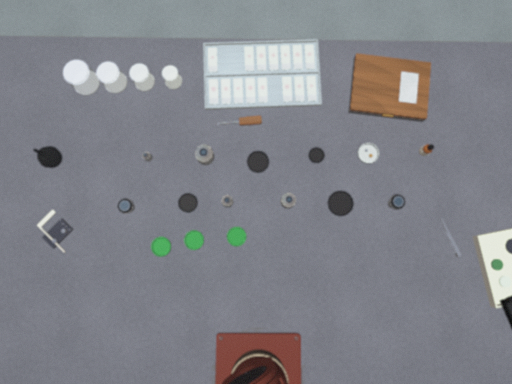

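View pics/scene0.png

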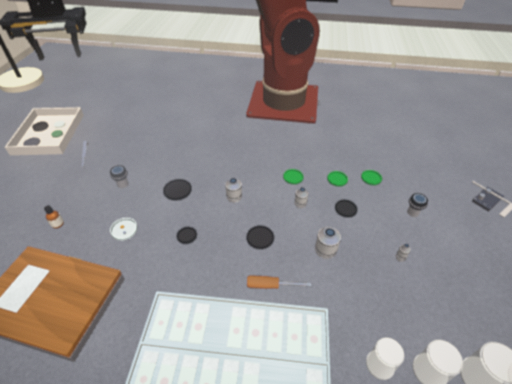

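View pics/wrist0.png

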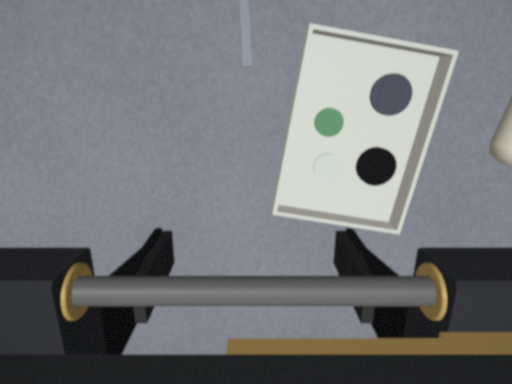

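```bash
cat > h.py <<'E'
import numpy as np,cv2
from workcell import arm
def ray(P,u,v,z):
    M=np.linalg.inv(P["mtx"]);d=P["pose"][:3,:3]@(M@np.array([u,v,1.]));o=P["pose"][:3,3]
    return o+d*(z-o[2])/d[2]
def cloud(P,D):
    v,u=np.mgrid[:D.shape[0],:D.shape[1]]
    c=np.stack([u,v,np.ones_like(u)],-1)@np.linalg.inv(P["mtx"]).T*D[...,None]
    return c@P["pose"][:3,:3].T+P["pose"][:3,3]
E
python3 - <<'E'
from h import *
im=cv2.imread("pics/top0.png")
cv2.imwrite("pics/topz.png",cv2.resize(im[135:260,110:430],(800,312),interpolation=cv2.INTER_CUBIC))
P=arm.camera_params("top");D=np.load("pics/top0.npy");C=cloud(P,D)
hsv=cv2.cvtColor(im,cv2.COLOR_BGR2HSV)
m=((hsv[...,2]<45)).astype(np.uint8)
n,l,st,ce=cv2.connectedComponentsWithStats(m)
for i in range(1,n):
    if st[i,4]>60 and 120<ce[i,1]<250 and ce[i,0]<450:
        cs,_=cv2.findContours((l==i).astype(np.uint8),cv2.RETR_EXTERNAL,cv2.CHAIN_APPROX_NONE)
        (c,r)=cv2.minEnclosingCircle(cs[0]); A=st[i,4]
        p=ray(P,*ce[i],0.008); q=P["pose"][:3,3]-p
        print("dark",ce[i].round(1),np.array(c).round(1),"p",p.round(4),"dia area mm",(2*np.sqrt(A/np.pi)*1.256/445.5*1000).round(1),"z",np.median(C[l==i][:,2]).round(4))
zz=((C[...,2]>0.015)&(C[...,2]<0.2)&(D>0)).astype(np.uint8)
n,l,st,ce=cv2.connectedComponentsWithStats(zz)
for i in range(1,n):
    if st[i,4]>15 and 120<ce[i,1]<250:
        pts=C[l==i];zm=np.percentile(pts[:,2],95)
        t=pts[pts[:,2]>zm-.02]
        print("obj",ce[i].round(1),st[i,4],"zmax",zm.round(4),"mid",((t.max(0)+t.min(0))/2).round(4),"ext",np.ptp(t,axis=0).round(4))
P=arm.camera_params("scene");D=np.load("pics/scene0.npy");C=cloud(P,D)
zz=((C[...,2]>0.012)&(C[...,2]<0.2)&(D>0)&(abs(C[...,1])<.5)).astype(np.uint8)
n,l,st,ce=cv2.connectedComponentsWithStats(zz)
for i in range(1,n):
    if st[i,4]>15 :
        pts=C[l==i];zm=np.percentile(pts[:,2],97)
        print("scn",ce[i].round(1),st[i,4],"zmax",zm.round(4),"mid",((pts.max(0)+pts.min(0))/2).round(4),"ext",np.ptp(pts,axis=0).round(4))
E
```

```text
dark [ 49.8 156.9] [ 48.5 155.5] p [0.5991 0.5982 0.008 ] dia area mm 52.3 z 0.0572
obj [249.9 120.3] 190 zmax 0.0285 mid [0.7093 0.0309 0.0233] ext [0.0268 0.0692 0.016 ]
obj [204.2 154.4] 298 zmax 0.0702 mid [0.6033 0.1554 0.0617] ext [0.0475 0.0477 0.0228]
obj [426.3 149. ] 118 zmax 0.0654 mid [ 0.6258 -0.4728  0.0568] ext [0.0173 0.0161 0.0222]
obj [ 48.6 156.4] 452 zmax 0.1005 mid [0.5937 0.5859 0.1019] ext [0.0088 0.0111 0.0418]
obj [146.6 156. ] 67 zmax 0.0528 mid [0.5992 0.3178 0.0448] ext [0.0199 0.0217 0.0238]
obj [287.8 200.3] 185 zmax 0.0652 mid [ 0.4757 -0.0785  0.0566] ext [0.0383 0.0388 0.0217]
obj [226.9 200.7] 111 zmax 0.0583 mid [0.4737 0.0907 0.0493] ext [0.0309 0.0307 0.0197]
obj [396.5 201.6] 195 zmax 0.0559 mid [ 0.4743 -0.3785  0.0483] ext [0.0419 0.0392 0.0246]
obj [125.2 205.7] 194 zmax 0.0565 mid [0.4581 0.3661 0.0485] ext [0.0415 0.0386 0.0235]
obj [ 63.2 230.6] 19 zmax 0.0262 mid [0.3894 0.5437 0.0212] ext [0.0083 0.018  0.0122]
obj [ 53.7 240.7] 19 zmax 0.0208 mid [0.3605 0.5686 0.019 ] ext [0.0164 0.0155 0.0074]
scn [223.    6.9] 1056 zmax 0.1308 mid [-0
[... 604 characters left out ...]
16.1] 245 zmax 0.062 mid [ 0.6305 -0.4723  0.0376] ext [0.027  0.0264 0.051 ]
scn [327.5 241.5] 597 zmax 0.0675 mid [0.6078 0.1546 0.0408] ext [0.0505 0.0485 0.0573]
scn [403.2 251.4] 161 zmax 0.0492 mid [0.6045 0.3172 0.0322] ext [0.0188 0.0218 0.0403]
scn [ 53.1 300.1] 9459 zmax 0.0394 mid [ 0.8143 -0.3718  0.0268] ext [0.1931 0.227  0.0295]
scn [267.9 281.9] 453 zmax 0.0255 mid [0.7138 0.0598 0.0196] ext [0.0289 0.1285 0.015 ]
scn [385.9 356.8] 1018 zmax 0.0647 mid [0.8344 0.2537 0.0392] ext [0.0461 0.0456 0.0542]
scn [438.9 362.4] 1557 zmax 0.0707 mid [0.8317 0.3388 0.0424] ext [0.0554 0.0556 0.0605]
scn [489.6 364.7] 1681 zmax 0.0765 mid [0.8288 0.4187 0.045 ] ext [0.0629 0.0551 0.0659]
```

View pics/topz.png

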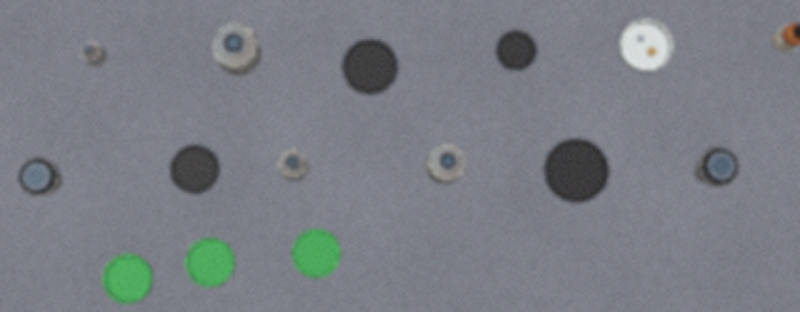

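Run:
```python
from h import *
for cam in("top","scene"):
    im=cv2.imread(f"pics/{cam}0.png");P=arm.camera_params(cam)
    hsv=cv2.cvtColor(im,cv2.COLOR_BGR2HSV)
    m=((hsv[...,2]<75)).astype(np.uint8)
    n,l,st,ce=cv2.connectedComponentsWithStats(m)
    for i in range(1,n):
        if st[i,4]>100 and 120<ce[i,1]<250 and ce[i,0]<450:
            cs,_=cv2.findContours((l==i).astype(np.uint8),cv2.RETR_EXTERNAL,cv2.CHAIN_APPROX_NONE)
            w=np.array([ray(P,*c[0],0.006) for c in cs[0]])
            A=cv2.contourArea((w[:,:2]*1e4).astype(np.int32))/1e8
            p=ray(P,*ce[i],0.007)
            print(cam,ce[i].round(1),"p",p.round(4),"mid",((w.max(0)+w.min(0))/2).round(4),"ext",np.ptp(w,axis=0).round(4)[:2],2*np.sqrt(A/np.pi).round(5))
```

```text
top [ 48.9 156.4] p [0.6007 0.6011 0.007 ] mid [0.6008 0.606  0.006 ] ext [0.0555 0.0784] 0.0623
top [316.1 154.8] p [ 0.6122 -0.1633  0.007 ] mid [ 0.6133 -0.1632  0.006 ] ext [0.0384 0.0406] 0.0402
top [257.6 161.3] p [0.5917 0.0054 0.007 ] mid [0.5928 0.0056 0.006 ] ext [0.0586 0.0547] 0.0571
top [340.1 202.9] p [ 0.4733 -0.2303  0.007 ] mid [ 0.4731 -0.2302  0.006 ] ext [0.0688 0.0687] 0.06742
top [187.5 202.4] p [0.4716 0.203  0.007 ] mid [0.4714 0.2031 0.006 ] ext [0.0485 0.0484] 0.04862
scene [177.8 190.1] p [ 0.4816 -0.2265  0.007 ] mid [ 0.4779 -0.2303  0.006 ] ext [0.0705 0.0689] 0.06762
scene [345.7 208.1] p [0.478  0.2025 0.007 ] mid [0.4763 0.2022 0.006 ] ext [0.0543 0.0516] 0.0511
scene [186.3 234.8] p [ 0.6169 -0.1629  0.007 ] mid [ 0.6154 -0.1633  0.006 ] ext [0.0443 0.0433] 0.04244
scene [259.8 237. ] p [0.5974 0.0052 0.007 ] mid [0.5958 0.0053 0.006 ] ext [0.063  0.0603] 0.06002
```

```bash
cat > go.py <<'E'
import sys
from h import *
from scipy.spatial.transform import Rotation as Ro
s=arm.get_state();R=Ro.from_rotvec(s["eef_rot"]);T=np.array([float(a) for a in sys.argv[1:4]])
yaw=np.radians(float(sys.argv[4]) if len(sys.argv)>4 else 90);c,n=np.cos(yaw),np.sin(yaw)
Rt=Ro.from_matrix(np.array([[c,n,0],[n,-c,0],[0,0,-1.]]))
print("t",round(float(s["clock"]),2),"pos",s["position"].round(4),"w",round(float(s["grip_width"]),4),"F",s["wrist_force"].round(1),"q",s["joint_positions"].round(2))
print("dp",R.inv().apply(T-s["position"]).round(4),"turn",(R.inv()*Rt).as_rotvec().round(4))
E
python3 go.py 0.55 -0.25 0.22
```

```text
t 0.15 pos [ 0.2318 -0.6069  0.2219] w 0.0868 F [-0.2  0.2 -1.3] q [ 1.11  0.33  0.04  1.47 -0.01  1.34 -0.06]
dp [ 0.4246 -0.2199  0.0021] turn [-1.100e-03 -7.000e-04 -1.206e+00]
```

Call:
servo_tool --dp '[[0.03,-0.016,0],[0.066,-0.034,0],[0.1,-0.052,0],[0.136,-0.07,0],[0.17,-0.088,0],[0.21,-0.108,0],[0.25,-0.13,0],[0.285,-0.148,0],[0.32,-0.165,0],[0.35,-0.18,0]]' --turn '[[0,0,-0.12],[0,0,-0.24],[0,0,-0.36],[0,0,-0.48],[0,0,-0.6],[0,0,-0.72],[0,0,-0.84],[0,0,-0.96],[0,0,-1.08],[0,0,-1.206]]' --claw '[0,0,0,0,0,0,0,0,0,0]'

```text
clock: 0.98
position: [0.4963, -0.3114, 0.2226]
eef_rot: [-2.214, -2.228, -0.001]
wrist_force: [1.0, -0.2, 0.8]
grip_width: 0.0868
```

```bash
python3 go.py 0.601 0.25 0.22
```

```text
t 0.98 pos [ 0.4963 -0.3114  0.2226] w 0.0868 F [ 1.  -0.2  0.8] q [ 0.77  0.22 -0.33  1.61  0.07  1.32  0.43]
dp [0.5607 0.1083 0.0029] turn [ 0.0004 -0.0005  0.0063]
```

Call:
servo_tool --dp '[[0.04,0.008,0],[0.08,0.016,0],[0.12,0.024,0],[0.16,0.032,0],[0.2,0.04,0],[0.24,0.05,0],[0.28,0.06,0],[0.32,0.07,0],[0.36,0.08,0],[0.4,0.09,0]]' --turn '[[0,0,0],[0,0,0],[0,0,0],[0,0,0],[0,0,0],[0,0,0],[0,0,0],[0,0,0],[0,0,0],[0,0,0]]' --claw '[0,0,0,0,0,0,0,0,0,0]'

```text
clock: 1.82
position: [0.5851, 0.0875, 0.2226]
eef_rot: [2.223, 2.22, -0.0]
wrist_force: [1.1, 0.6, 1.5]
grip_width: 0.0869
```

Call:
servo_tool --dp '[[0.04,0.004,0],[0.08,0.008,0],[0.12,0.012,0],[0.15,0.016,0],[0.16,0.017,0],[0.16,0.017,0]]' --turn '[[0,0,0],[0,0,0],[0,0,0],[0,0,0],[0,0,0],[0,0,0]]' --claw '[0,0,0,0,0,0]'

```text
clock: 2.32
position: [0.601, 0.2496, 0.2219]
eef_rot: [-2.215, -2.225, -0.0]
wrist_force: [-0.6, -0.5, 0.1]
grip_width: 0.0869
```

```bash
python3 go.py 0.601 0.3175 0.10
python3 - <<'E'
from h import *
P=arm.camera_params("wrist");im,D=arm.snapshot("wrist");cv2.imwrite("pics/w1.png",im);C=cloud(P,D)
zz=((C[...,2]>0.015)&(C[...,2]<0.08)&(D>0.1)).astype(np.uint8)
n,l,st,ce=cv2.connectedComponentsWithStats(zz)
for i in range(1,n):
    if st[i,4]>40:
        t=C[l==i];print(ce[i].round(1),st[i],"mid",((t.max(0)+t.min(0))/2).round(4),"ext",np.ptp(t,axis=0).round(4),"zmax",t[:,2].max().round(4))
E
```

```text
t 2.32 pos [0.601  0.2496 0.2219] w 0.0869 F [-0.6 -0.5  0.1] q [ 0.02  0.41 -0.64  1.43  0.24  1.38 -0.63]
dp [0.0677 0.0005 0.1221] turn [-0.0015 -0.0017  0.0042]
[482.8  10.9] [ 452    0   60   26 1292] mid [0.815  0.4034 0.0469] ext [0.0383 0.0231 0.0638] zmax 0.0788
[104.6  47.2] [  80   24   51   48 1853] mid [0.4592 0.3677 0.0357] ext [0.04   0.0419 0.0411] zmax 0.0563
[481.4  80.8] [ 444   48   68   64 3533] mid [0.8198 0.3388 0.0443] ext [0.0389 0.0544 0.0585] zmax 0.0736
[253.7 101.4] [243  90  22  24 394] mid [0.5998 0.318  0.0342] ext [0.0214 0.0226 0.0381] zmax 0.0532
[473.8 165. ] [ 437  140   73   52 2786] mid [0.8313 0.2544 0.0413] ext [0.0472 0.0456 0.0524] zmax 0.0675
[256.9 247.8] [ 235  220   45   55 1952] mid [0.6044 0.1556 0.0432] ext [0.0492 0.0493 0.0563] zmax 0.0713
[335.7 321.8] [326 306  20  32 590] mid [0.7094 0.0369 0.0218] ext [0.0264 0.0503 0.0133] zmax 0.0284
```

View pics/w1.png

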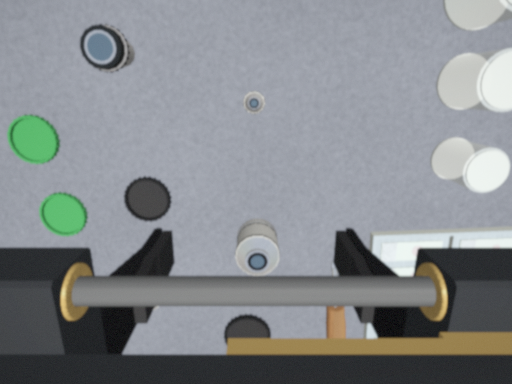

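Call:
servo_tool --dp '[[0.035,0,0.03],[0.068,-0.001,0.06],[0.068,-0.001,0.1],[0.068,-0.001,0.135],[0.068,-0.001,0.165],[0.068,-0.001,0.19],[0.068,-0.001,0.203],[0.068,-0.001,0.208],[0.068,-0.001,0.208]]' --turn '[[0,0,0],[0,0,0],[0,0,0],[0,0,0],[0,0,0],[0,0,0],[0,0,0],[0,0,0],[0,0,0]]' --claw '[0,0,0,0,0,0,0,0,0]'

```text
clock: 3.12
position: [0.6016, 0.312, 0.0141]
eef_rot: [2.224, 2.218, -0.002]
wrist_force: [-1.0, 0.4, 0.2]
grip_width: 0.0873
```

```bash
python3 go.py 0.600 0.3178 0.014;  python3 - <<'E'
from h import *
P=arm.camera_params("wrist");im,D=arm.snapshot("wrist");cv2.imwrite("pics/w2.png",im)
E
```

```text
t 3.12 pos [0.6016 0.312  0.0141] w 0.0873 F [-1.   0.4  0.2] q [-0.12  0.64 -0.59  1.57  0.39  1.06 -0.81]
dp [ 0.0058 -0.0016  0.0001] turn [-0.0008  0.001  -0.0027]
```

View pics/w2.png

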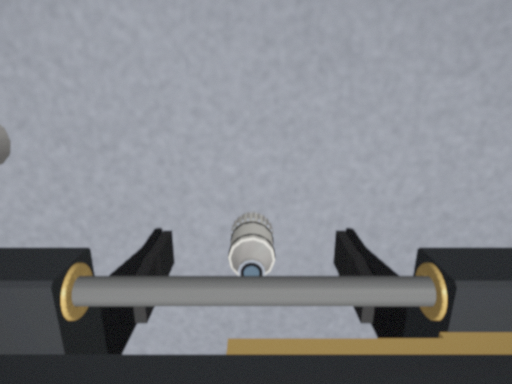

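Call:
servo_tool --dp '[[0.006,-0.0016,0],[0.006,-0.0016,0],[0.006,-0.0016,0],[0.006,-0.0016,0],[0.006,-0.0016,0],[0.006,-0.0016,0],[0.006,-0.0016,0],[0.006,-0.0016,0],[0.006,-0.0016,0],[0.006,-0.0016,0]]' --turn '[[0,0,0],[0,0,0],[0,0,0],[0,0,0],[0,0,0],[0,0,0],[0,0,0],[0,0,0],[0,0,0],[0,0,0]]' --claw '[0,0.2,0.4,0.55,0.6,0.65,0.7,0.74,0.78,1]' --grip_force 15

```text
clock: 4.0
position: [0.5997, 0.3197, 0.0146]
eef_rot: [-2.223, -2.22, 0.0]
wrist_force: [0.0, -0.2, -0.5]
grip_width: 0.0352
```

Call:
servo_tool --dp '[[0,0,0],[0,0,0],[0,0,0],[0,0,0]]' --turn '[[0,0,0],[0,0,0],[0,0,0],[0,0,0]]' --claw '[1,1,1,1]'

```text
clock: 4.33
position: [0.5997, 0.3197, 0.0146]
eef_rot: [2.223, 2.22, 0.0]
wrist_force: [0.6, 0.2, 0.4]
grip_width: 0.022
```

```bash
python3 go.py 0.600 0.3178 0.014
```

```text
t 4.33 pos [0.5997 0.3197 0.0146] w 0.022 F [0.6 0.2 0.4] q [-0.13  0.64 -0.59  1.56  0.39  1.06 -0.82]
dp [-0.0019  0.0003  0.0006] turn [ 0.0001 -0.0001 -0.001 ]
```

Call:
servo_tool --dp '[[0,0,-0.005],[0,0,-0.015],[0,0,-0.03],[0,0,-0.05],[0,0,-0.075],[0,0,-0.1],[0,0,-0.12],[0,0,-0.135],[0,0,-0.14],[0,0,-0.14]]' --turn '[[0,0,0],[0,0,0],[0,0,0],[0,0,0],[0,0,0],[0,0,0],[0,0,0],[0,0,0],[0,0,0],[0,0,0]]' --claw '[1,1,1,1,1,1,1,1,1,1]'

```text
clock: 5.17
position: [0.6004, 0.3204, 0.1573]
eef_rot: [2.222, 2.22, 0.006]
wrist_force: [0.3, 0.1, -1.4]
grip_width: 0.0213
```

Call:
servo_tool --dp '[[-0.01,0,0],[-0.025,0,0],[-0.05,0,0],[-0.075,0,0],[-0.1,0,0],[-0.125,0,0],[-0.15,0,0],[-0.175,0,0],[-0.2,0,0],[-0.225,0,0]]' --turn '[[0,0,0],[0,0,0],[0,0,0],[0,0,0],[0,0,0],[0,0,0],[0,0,0],[0,0,0],[0,0,0],[0,0,0]]' --claw '[1,1,1,1,1,1,1,1,1,1]'

```text
clock: 6.0
position: [0.5983, 0.0923, 0.1531]
eef_rot: [-2.222, -2.219, 0.003]
wrist_force: [-0.3, -0.4, -0.4]
grip_width: 0.0217
```

Call:
servo_tool --dp '[[-0.025,0.001,0],[-0.05,0.002,0],[-0.075,0.003,0],[-0.1,0.005,0],[-0.125,0.007,0],[-0.15,0.009,0],[-0.175,0.011,0],[-0.2,0.013,0],[-0.22,0.013,0],[-0.22,0.013,0]]' --turn '[[0,0,0],[0,0,0],[0,0,0],[0,0,0],[0,0,0],[0,0,0],[0,0,0],[0,0,0],[0,0,0],[0,0,0]]' --claw '[1,1,1,1,1,1,1,1,1,1]'

```text
clock: 6.83
position: [0.6104, -0.1323, 0.1527]
eef_rot: [-2.23, -2.212, 0.006]
wrist_force: [-0.1, -1.7, -1.1]
grip_width: 0.0217
```

```bash
python3 go.py 0.614 -0.163 0.018
cat > wb.py <<'E'
import sys
from h import *
P=arm.camera_params("wrist");im,D=arm.snapshot("wrist");cv2.imwrite(f"pics/{sys.argv[1]}.png",im);C=cloud(P,D)
zz=((C[...,2]>0.015)&(C[...,2]<0.08)&(D>0.1)).astype(np.uint8)
def out(nm,l,st,ce,n,mn):
  for i in range(1,n):
    if st[i,4]>mn and ce[i][1]<330:
        t=C[l==i];b=(st[i,0]==0)|(st[i,1]==0)|(st[i,0]+st[i,2]>=512)
        print(nm,ce[i].round(0),"mid",((t.max(0)+t.min(0))/2).round(4),"ext",np.ptp(t,axis=0).round(4),"EDGE" if b else "")
n,l,st,ce=cv2.connectedComponentsWithStats(zz);out("obj",l,st,ce,n,100)
# dark flat things on the bench: rim/floor band, outline cast at the rim height
g=cv2.cvtColor(im,cv2.COLOR_BGR2HSV)[...,2]
m=((g<80)&(C[...,2]<0.02)&(D>0.1)).astype(np.uint8)
n,l,st,ce=cv2.connectedComponentsWithStats(m)
for i in range(1,n):
    if st[i,4]>500:
        cs,_=cv2.findContours((l==i).astype(np.uint8),cv2.RETR_EXTERNAL,cv2.CHAIN_APPROX_NONE)
        c0=max(cs,key=len)
        w=np.array([ray(P,*c[0],0.008) for c in c0])
        print("base",ce[i].round(0),"mid",((w.max(0)+w.min(0))/2).round(4)[:2],"ext",np.ptp(w,axis=0).round(4)[:2],"z",np.median(C[l==i][:,2]).round(4))
E
python3 wb.py w3
```

```text
t 6.83 pos [ 0.6104 -0.1323  0.1527] w 0.0217 F [-0.1 -1.7 -1.1] q [ 0.54  0.37 -0.5   1.59  0.19  1.22 -0.01]
dp [-0.0304  0.0043  0.1347] turn [-0.0031  0.0022 -0.0082]
obj [380.  13.] mid [0.7122 0.0049 0.0218] ext [0.0264 0.0213 0.0135] EDGE
obj [ 93. 125.] mid [ 0.4772 -0.0794  0.0402] ext [0.0404 0.0405 0.0504] 
obj [461. 328.] mid [ 0.8236 -0.2895  0.0287] ext [0.0813 0.0516 0.0252] 
base [232.  26.] mid [ 0.5921 -0.0042] ext [0.063  0.0457] z 0.0046
base [257. 206.] mid [ 0.6129 -0.1628] ext [0.0445 0.0442] z 0.0045
```

View pics/w3.png

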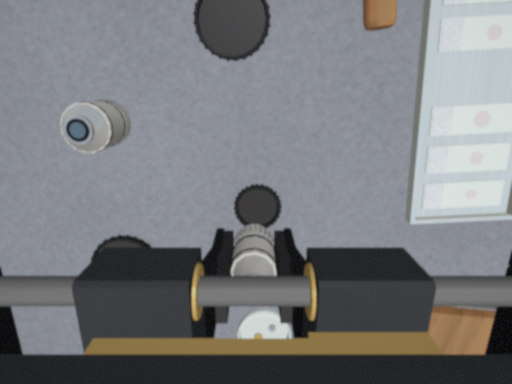

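Call:
servo_tool --dp '[[-0.015,0.002,0.02],[-0.029,0.0025,0.045],[-0.029,0.0025,0.07],[-0.029,0.0025,0.09],[-0.029,0.0025,0.105],[-0.029,0.0025,0.11],[-0.029,0.0025,0.11],[-0.029,0.0025,0.11]]' --turn '[[0,0,0],[0,0,0],[0,0,0],[0,0,0],[0,0,0],[0,0,0],[0,0,0],[0,0,0]]' --claw '[1,1,1,1,1,1,1,1]'

```text
clock: 7.55
position: [0.6147, -0.1538, 0.0448]
eef_rot: [-2.222, -2.221, -0.0]
wrist_force: [0.2, -0.6, -0.4]
grip_width: 0.0215
```

```bash
python3 go.py 0.613 -0.161 0.018
```

```text
t 7.55 pos [ 0.6147 -0.1538  0.0448] w 0.0215 F [ 0.2 -0.6 -0.4] q [ 0.54  0.49 -0.47  1.67  0.25  1.04 -0.01]
dp [-0.0072 -0.0017  0.0268] turn [-0.0002 -0.0004 -0.0004]
```

Call:
servo_tool --dp '[[-0.007,-0.0017,0.007],[-0.007,-0.0017,0.013],[-0.007,-0.0017,0.018],[-0.007,-0.0017,0.021],[-0.007,-0.0017,0.023],[-0.007,-0.0017,0.0245],[-0.007,-0.0017,0.0255],[-0.007,-0.0017,0.0262],[-0.007,-0.0017,0.0267],[-0.007,-0.0017,0.0267]]' --turn '[[0,0,0],[0,0,0],[0,0,0],[0,0,0],[0,0,0],[0,0,0],[0,0,0],[0,0,0],[0,0,0],[0,0,0]]' --claw '[1,1,1,1,1,1,1,1,1,1]'

```text
clock: 8.38
position: [0.6131, -0.1613, 0.0179]
eef_rot: [2.222, 2.22, 0.0]
wrist_force: [-0.6, -0.4, -1.2]
grip_width: 0.0216
```

```bash
python3 go.py 0.613 -0.161 0.018; python3 wb.py w4
```

```text
t 8.38 pos [ 0.6131 -0.1613  0.0179] w 0.0216 F [-0.6 -0.4 -1.2] q [ 0.54  0.52 -0.46  1.69  0.27  0.99 -0.01]
dp [ 0.0003 -0.0001 -0.0001] turn [ 0.0001 -0.     -0.001 ]
obj [ 5. 96.] mid [ 0.4928 -0.0829  0.0193] ext [0.0112 0.0291 0.0087] EDGE
obj [254. 254.] mid [ 0.6126 -0.1575  0.0411] ext [0.0447 0.0163 0.0522] 
obj [218. 316.] mid [ 0.5994 -0.1641  0.0705] ext [0.005  0.0168 0.0189] 
obj [289. 316.] mid [ 0.6258 -0.1646  0.071 ] ext [0.0051 0.0167 0.018 ] 
base [255. 215.] mid [ 0.6134 -0.1497] ext [0.042  0.0193] z 0.0083
```

View pics/w4.png

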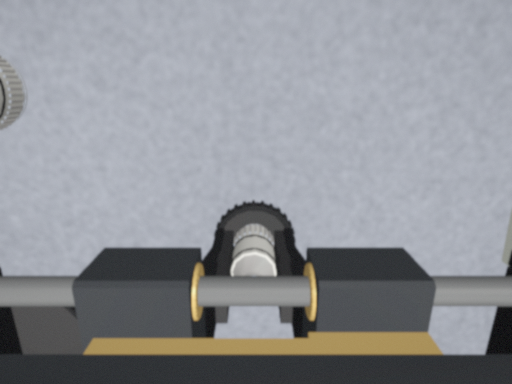

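Call:
servo_tool --dp '[[0,0,0.0003],[0,0,0.0006],[0,0,0.0006]]' --turn '[[0,0,0],[0,0,0],[0,0,0]]' --claw '[1,1,1]'

```text
clock: 8.68
position: [0.6131, -0.1613, 0.0175]
eef_rot: [2.222, 2.22, 0.0]
wrist_force: [0.7, 0.2, -0.6]
grip_width: 0.0217
```

Call:
servo_tool --dp '[[0,0,0.0004],[0,0,0.0004],[0,0,0.0008],[0,0,0.0008]]' --turn '[[0,0,0],[0,0,0],[0,0,0],[0,0,0]]' --claw '[1,1,1,1]'

```text
clock: 9.02
position: [0.6132, -0.1613, 0.0174]
eef_rot: [2.222, 2.22, 0.0]
wrist_force: [-2.5, -0.2, 8.0]
grip_width: 0.0216
```

Call:
servo_tool --dp '[[0,0,-0.0006],[0,0,-0.0006],[0,0,-0.0006],[0,0,-0.0006],[0,0,-0.0006],[0,0,-0.0006]]' --turn '[[0,0,0],[0,0,0],[0,0,0],[0,0,0],[0,0,0],[0,0,0]]' --claw '[0.74,0.7,0.65,0.6,0.5,0.5]'

```text
clock: 9.52
position: [0.6129, -0.1613, 0.0169]
eef_rot: [-2.222, -2.22, 0.0]
wrist_force: [1.4, -0.0, -0.3]
grip_width: 0.0394
```

Call:
servo_tool --dp '[[0,0,-0.01],[0,0,-0.03],[0,0,-0.06],[0,0,-0.1],[0,0,-0.14],[0,-0.01,-0.15],[0.02,-0.035,-0.15],[0.05,-0.065,-0.15],[0.085,-0.09,-0.15],[0.12,-0.11,-0.15]]' --turn '[[0,0,0],[0,0,0],[0,0,0],[0,0,0],[0,0,0],[0,0,0],[0,0,0],[0,0,0],[0,0,0],[0,0,0]]' --claw '[0.5,0.5,0.5,0.5,0.4,0.2,0,0,0,0]'

```text
clock: 10.35
position: [0.5018, -0.0415, 0.1676]
eef_rot: [2.224, 2.218, -0.001]
wrist_force: [0.7, 0.9, 0.3]
grip_width: 0.0756
```

```bash
python3 go.py 0.475 0.0904 0.17
python3 - <<'E'
from h import *
im,D=arm.snapshot("scene");cv2.imwrite("pics/s1.png",cv2.resize(im[150:290,100:440],None,fx=2.3,fy=2.3,interpolation=cv2.INTER_CUBIC))
E
```

```text
t 10.35 pos [ 0.5018 -0.0415  0.1676] w 0.0756 F [0.7 0.9 0.3] q [ 0.55  0.12 -0.59  1.86  0.07  1.18 -0.07]
dp [ 0.1318 -0.0272 -0.0025] turn [ 0.0003  0.0009 -0.0029]
```

View pics/s1.png

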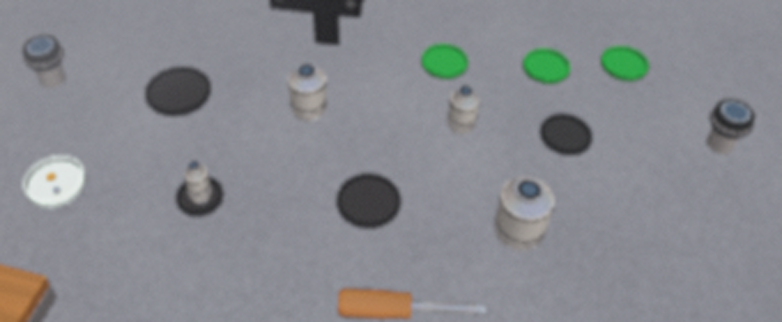

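Call:
servo_tool --dp '[[0.03,-0.01,0],[0.06,-0.02,0],[0.08,-0.028,0],[0.08,-0.028,0],[0.08,-0.028,0]]' --turn '[[0,0,0],[0,0,0],[0,0,0],[0,0,0],[0,0,0]]' --claw '[0,0,0,0,0]'

```text
clock: 10.82
position: [0.4755, 0.0392, 0.168]
eef_rot: [2.218, 2.222, 0.001]
wrist_force: [-0.5, -1.0, -0.8]
grip_width: 0.0867
```

```bash
python3 wb.py w5;python3 go.py 0.475 0.0904 0.014
```

```text
obj [415.  43.] mid [0.6038 0.1543 0.0433] ext [0.0497 0.0487 0.0566] 
obj [493. 173.] mid [0.7087 0.0595 0.0219] ext [0.0267 0.1292 0.0137] 
obj [253. 125.] mid [0.4742 0.0899 0.0373] ext [0.0303 0.0314 0.0443] 
obj [255. 271.] mid [ 0.4767 -0.0654  0.0258] ext [0.0367 0.0139 0.0215] 
obj [255. 310.] mid [ 0.4766 -0.0872  0.0573] ext [0.0358 0.0221 0.0148] 
base [366. 204.] mid [0.591  0.0058] ext [0.0633 0.0625] z 0.0043
t 10.87 pos [0.4758 0.038  0.1677] w 0.0868 F [ 0.1 -0.8  0.4] q [ 0.47  0.06 -0.66  1.92  0.04  1.18 -0.2 ]
dp [ 0.0525 -0.001   0.1537] turn [ 0.001   0.0007 -0.0003]
```

View pics/w5.png

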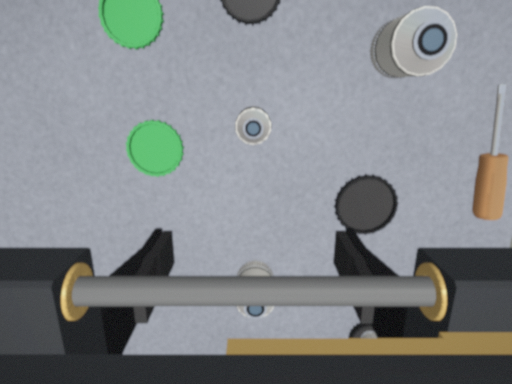

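Call:
servo_tool --dp '[[0.026,-0.001,0.02],[0.052,-0.001,0.04],[0.052,-0.001,0.075],[0.052,-0.001,0.105],[0.052,-0.001,0.13],[0.052,-0.001,0.145],[0.052,-0.001,0.151],[0.052,-0.001,0.1535],[0.052,-0.001,0.1535],[0.052,-0.001,0.1535]]' --turn '[[0,0,0],[0,0,0],[0,0,0],[0,0,0],[0,0,0],[0,0,0],[0,0,0],[0,0,0],[0,0,0],[0,0,0]]' --claw '[0,0,0,0,0,0,0,0,0.1,0.2]'

```text
clock: 11.7
position: [0.4756, 0.09, 0.0146]
eef_rot: [2.223, 2.219, 0.002]
wrist_force: [0.4, -0.4, 1.1]
grip_width: 0.0802
```

```bash
python3 go.py 0.4742 0.0899 0.014
```

```text
t 11.7 pos [0.4756 0.09   0.0146] w 0.0802 F [ 0.4 -0.4  1.1] q [ 0.33  0.29 -0.68  2.05  0.24  0.87 -0.48]
dp [-0.0001 -0.0014  0.0006] turn [ 0.0015 -0.0001 -0.0018]
```

Call:
servo_tool --dp '[[0,-0.001,0],[0,-0.001,0],[0,-0.001,0],[0,-0.001,0],[0,-0.001,0],[0,-0.001,0],[0,-0.001,0],[0,-0.001,0],[0,-0.001,0],[0,-0.001,0]]' --turn '[[0,0,0],[0,0,0],[0,0,0],[0,0,0],[0,0,0],[0,0,0],[0,0,0],[0,0,0],[0,0,0],[0,0,0]]' --claw '[0.4,0.5,0.55,0.6,0.63,0.66,0.7,1,1,1]' --grip_force 20

```text
clock: 12.53
position: [0.4737, 0.0902, 0.0136]
eef_rot: [2.223, 2.22, 0.0]
wrist_force: [0.7, -0.8, -0.2]
grip_width: 0.0309
```

Call:
servo_tool --dp '[[0,0,0],[0,0,0]]' --turn '[[0,0,0],[0,0,0]]' --claw '[1,1]'

```text
clock: 12.7
position: [0.4737, 0.0902, 0.0136]
eef_rot: [2.223, 2.22, 0.0]
wrist_force: [0.3, 0.5, 0.5]
grip_width: 0.0304
```

```bash
python3 go.py 0.4742 0.0899 0.014
```

```text
t 12.7 pos [0.4737 0.0902 0.0136] w 0.0304 F [0.3 0.5 0.5] q [ 0.33  0.29 -0.68  2.05  0.24  0.87 -0.48]
dp [-0.0003  0.0005 -0.0004] turn [ 0.0001 -0.0001 -0.001 ]
```

Call:
servo_tool --dp '[[0,0,-0.005],[0,0,-0.015],[0,0,-0.035],[0.005,0,-0.06],[0.015,0,-0.085],[0.03,0,-0.1],[0.05,0,-0.1],[0.06,0,-0.1],[0.06,0,-0.1],[0.06,0,-0.1]]' --turn '[[0,0,0],[0,0,0],[0,0,0],[0,0,0],[0,0,0],[0,0,0],[0,0,0],[0,0,0],[0,0,0],[0,0,0]]' --claw '[1,1,1,1,1,1,1,1,1,1]'

```text
clock: 13.53
position: [0.4731, 0.15, 0.1132]
eef_rot: [-2.221, -2.222, 0.002]
wrist_force: [-0.1, -0.4, -2.3]
grip_width: 0.0304
```

```bash
python3 wb.py w6;python3 go.py 0.4725 0.2028 0.0166
```

```text
obj [431. 195.] mid [0.6041 0.1552 0.0432] ext [0.0505 0.0493 0.0564] 
base [253. 126.] mid [0.472  0.2024] ext [0.0528 0.052 ] z 0.0083
t 13.58 pos [0.4732 0.1492 0.113 ] w 0.0305 F [-0.  -1.1 -1.5] q [ 0.3   0.18 -0.75  1.93  0.14  1.08 -0.51]
dp [ 0.0536 -0.0006  0.0964] turn [-0.0015  0.0007 -0.0009]
```

View pics/w6.png

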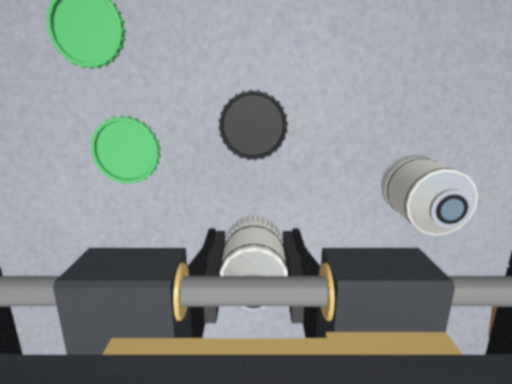

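Call:
servo_tool --dp '[[0.02,-0.001,0],[0.04,-0.001,0.01],[0.053,-0.001,0.035],[0.053,-0.001,0.055],[0.053,-0.001,0.07],[0.053,-0.001,0.081],[0.053,-0.001,0.088],[0.053,-0.001,0.092],[0.053,-0.001,0.0945],[0.053,-0.001,0.0955]]' --turn '[[0,0,0],[0,0,0],[0,0,0],[0,0,0],[0,0,0],[0,0,0],[0,0,0],[0,0,0],[0,0,0],[0,0,0]]' --claw '[1,1,1,1,1,1,1,1,1,1]'

```text
clock: 14.42
position: [0.4731, 0.203, 0.0183]
eef_rot: [2.223, 2.22, 0.001]
wrist_force: [0.0, -0.5, -0.4]
grip_width: 0.0303
```

Call:
servo_tool --dp '[[0,0,0],[0,0,0]]' --turn '[[0,0,0],[0,0,0]]' --claw '[1,1]'

```text
clock: 14.58
position: [0.4732, 0.2033, 0.0187]
eef_rot: [2.222, 2.22, 0.001]
wrist_force: [-0.5, 0.5, -1.0]
grip_width: 0.0305
```

```bash
python3 wb.py w7;python3 go.py 0.4725 0.2025 0.0166
```

```text
obj [253. 252.] mid [0.473  0.2097 0.0414] ext [0.0557 0.0181 0.0527] 
obj [207. 316.] mid [0.455  0.1999 0.0704] ext [0.0051 0.0168 0.0192] 
obj [300. 316.] mid [0.4904 0.2005 0.0706] ext [0.0052 0.0178 0.0189] 
obj [471. 327.] mid [0.5883 0.1656 0.0385] ext [0.018  0.025  0.0321] 
base [252. 207.] mid [0.4715 0.218 ] ext [0.053  0.0264] z 0.0082
t 14.63 pos [0.4732 0.2033 0.0187] w 0.0308 F [-0.4 -0.2 -1.6] q [ 0.15  0.36 -0.73  1.97  0.3   0.91 -0.74]
dp [-0.0008 -0.0007  0.0021] turn [ 0.001  -0.0002 -0.0012]
```

View pics/w7.png

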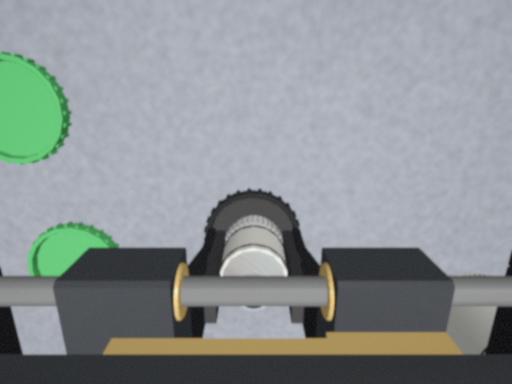

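Call:
servo_tool --dp '[[-0.001,-0.001,0.0007],[-0.001,-0.001,0.0013],[-0.001,-0.001,0.0018],[-0.001,-0.001,0.0022],[-0.001,-0.001,0.0022]]' --turn '[[0,0,0],[0,0,0],[0,0,0],[0,0,0],[0,0,0]]' --claw '[1,1,1,1,1]'

```text
clock: 15.05
position: [0.4718, 0.2021, 0.0165]
eef_rot: [2.222, 2.22, -0.001]
wrist_force: [-3.0, -2.3, 9.1]
grip_width: 0.0302
```

Contact (9 N). Release and lift toward the large objective.

Call:
servo_tool --dp '[[0,0,-0.0003],[0,0,-0.0003],[0,0,-0.0003],[0,0,-0.0003],[0,0,-0.0003],[0,0,-0.0003]]' --turn '[[0,0,0],[0,0,0],[0,0,0],[0,0,0],[0,0,0],[0,0,0]]' --claw '[0.64,0.6,0.55,0.5,0.4,0.4]'

```text
clock: 15.55
position: [0.4717, 0.2022, 0.0161]
eef_rot: [-2.222, -2.22, -0.0]
wrist_force: [-0.5, -0.8, 0.8]
grip_width: 0.0481
```

Call:
servo_tool --dp '[[0,0,-0.01],[0,0,-0.03],[0,0,-0.06],[0,0,-0.1],[0,0,-0.14],[-0.01,0,-0.15],[-0.04,0,-0.15],[-0.08,0,-0.15],[-0.12,0,-0.15],[-0.16,0,-0.15]]' --turn '[[0,0,0],[0,0,0],[0,0,0],[0,0,0],[0,0,0],[0,0,0],[0,0,0],[0,0,0],[0,0,0],[0,0,0]]' --claw '[0.4,0.4,0.4,0.4,0.4,0.2,0,0,0,0]'

```text
clock: 16.38
position: [0.4713, 0.0409, 0.1672]
eef_rot: [2.22, 2.221, 0.001]
wrist_force: [1.3, 0.4, -0.2]
grip_width: 0.0777
```

Call:
servo_tool --dp '[[-0.04,0,0],[-0.08,0.002,0],[-0.12,0.003,0],[-0.15,0.004,0],[-0.16,0.004,0],[-0.16,0.004,0],[-0.16,0.004,0]]' --turn '[[0,0,0],[0,0,0],[0,0,0],[0,0,0],[0,0,0],[0,0,0],[0,0,0]]' --claw '[0,0,0,0,0,0,0]'

```text
clock: 16.97
position: [0.4755, -0.1171, 0.1666]
eef_rot: [-2.223, -2.22, -0.001]
wrist_force: [0.1, 0.5, 0.0]
grip_width: 0.0869
```

```bash
python3 wb.py w8;python3 go.py 0.476 -0.0795 0.014
```

```text
obj [255. 141.] mid [ 0.4767 -0.0792  0.0408] ext [0.04   0.0396 0.0515] 
obj [395. 224.] mid [ 0.6115 -0.1624  0.0352] ext [0.0216 0.0225 0.0404] 
base [387.  42.] mid [0.5915 0.0041] ext [0.0638 0.0622] z 0.0076
base [381. 212.] mid [ 0.6115 -0.1635] ext [0.0459 0.0447] z 0.0053
base [252. 262.] mid [ 0.4735 -0.2131] ext [0.0695 0.0389] z 0.0044
t 17.02 pos [ 0.4756 -0.1162  0.1665] w 0.0873 F [ 0.4 -0.5 -0.4] q [ 0.65  0.08 -0.52  1.9   0.04  1.18  0.12]
dp [0.0366 0.0004 0.1525] turn [ 0.0003 -0.0007  0.0005]
```

View pics/w8.png

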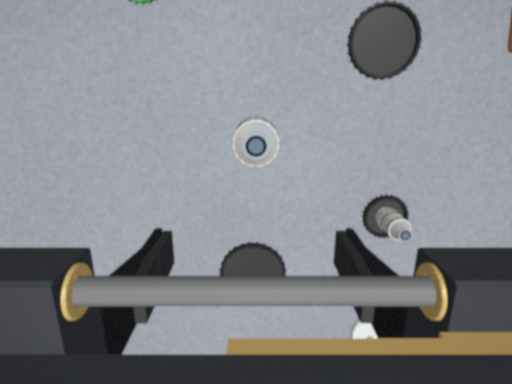

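Call:
servo_tool --dp '[[0.02,0.001,0.01],[0.037,0.001,0.04],[0.037,0.001,0.075],[0.037,0.001,0.105],[0.037,0.001,0.13],[0.037,0.001,0.145],[0.037,0.001,0.151],[0.037,0.001,0.1525],[0.037,0.001,0.1525],[0.037,0.001,0.1525]]' --turn '[[0,0,0],[0,0,0],[0,0,0],[0,0,0],[0,0,0],[0,0,0],[0,0,0],[0,0,0],[0,0,0],[0,0,0]]' --claw '[0,0,0,0,0,0,0,0,0.1,0.2]'

```text
clock: 17.85
position: [0.4774, -0.0803, 0.0149]
eef_rot: [2.221, 2.22, 0.002]
wrist_force: [0.3, -0.6, 0.6]
grip_width: 0.08
```

```bash
python3 go.py 0.4765 -0.0792 0.014
```

```text
t 17.85 pos [ 0.4774 -0.0803  0.0149] w 0.08 F [ 0.3 -0.6  0.6] q [ 0.56  0.27 -0.53  2.05  0.18  0.86 -0.08]
dp [ 0.0011 -0.0009  0.0009] turn [ 0.0018  0.0003 -0.0002]
```

Call:
servo_tool --dp '[[0.001,0,0],[0.001,0,0],[0.001,0,0],[0.001,0,0],[0.001,0,0],[0.001,0,0],[0.001,0,0],[0.001,0,0],[0.001,0,0],[0.001,0,0]]' --turn '[[0,0,0],[0,0,0],[0,0,0],[0,0,0],[0,0,0],[0,0,0],[0,0,0],[0,0,0],[0,0,0],[0,0,0]]' --claw '[0.35,0.42,0.47,0.51,0.54,0.57,0.6,1,1,1]' --grip_force 25

```text
clock: 18.68
position: [0.4766, -0.0798, 0.0137]
eef_rot: [2.223, 2.22, 0.0]
wrist_force: [1.4, -0.5, 1.3]
grip_width: 0.0394
```

Call:
servo_tool --dp '[[0,0,0],[0,0,0]]' --turn '[[0,0,0],[0,0,0]]' --claw '[1,1]'

```text
clock: 18.85
position: [0.4766, -0.0798, 0.0137]
eef_rot: [2.222, 2.22, 0.0]
wrist_force: [2.0, -0.2, 0.8]
grip_width: 0.0393
```

```bash
python3 go.py 0.592 0.0055 0.11
```

```text
t 18.85 pos [ 0.4766 -0.0798  0.0137] w 0.0393 F [ 2.  -0.2  0.8] q [ 0.56  0.27 -0.53  2.06  0.18  0.86 -0.08]
dp [ 0.0855  0.1153 -0.0962] turn [ 0.0003  0.     -0.0011]
```

Call:
servo_tool --dp '[[0,0,-0.005],[0,0,-0.015],[0,0,-0.035],[0.005,0.005,-0.055],[0.015,0.02,-0.075],[0.03,0.04,-0.08],[0.045,0.06,-0.08],[0.06,0.08,-0.08],[0.075,0.1,-0.08],[0.085,0.115,-0.08]]' --turn '[[0,0,0],[0,0,0],[0,0,0],[0,0,0],[0,0,0],[0,0,0],[0,0,0],[0,0,0],[0,0,0],[0,0,0]]' --claw '[1,1,1,1,1,1,1,1,1,1]'

```text
clock: 19.68
position: [0.5926, 0.0069, 0.0944]
eef_rot: [-2.221, -2.221, -0.001]
wrist_force: [0.0, 0.2, -2.2]
grip_width: 0.0393
```

Call:
servo_tool --dp '[[0,0,0],[0,0,0.01],[0,0,0.025],[0,0,0.04],[0,0,0.055],[0,0,0.065],[0,0,0.07],[0,0,0.072],[0,0,0.072]]' --turn '[[0,0,0],[0,0,0],[0,0,0],[0,0,0],[0,0,0],[0,0,0],[0,0,0],[0,0,0],[0,0,0]]' --claw '[1,1,1,1,1,1,1,1,1]'

```text
clock: 20.43
position: [0.5913, 0.0048, 0.0216]
eef_rot: [-2.223, -2.22, 0.0]
wrist_force: [0.3, 0.2, -2.5]
grip_width: 0.0394
```

```bash
python3 wb.py w9;python3 go.py 0.592 0.005 0.0165
```

```text
obj [480. 172.] mid [0.7089 0.0596 0.0219] ext [0.0263 0.1292 0.0137] EDGE
obj [253. 249.] mid [0.5908 0.0153 0.043 ] ext [0.066  0.0206 0.056 ] 
obj [197. 316.] mid [0.5686 0.0007 0.0713] ext [0.0052 0.0152 0.0174] 
obj [253. 312.] mid [ 0.5905 -0.0053  0.0653] ext [0.0319 0.0166 0.0149] 
obj [310. 316.] mid [0.6129 0.001  0.0711] ext [0.0053 0.0155 0.0178] 
base [257. 202.] mid [0.5922 0.0219] ext [0.0626 0.0314] z 0.0068
t 20.48 pos [0.5917 0.0049 0.0221] w 0.0394 F [-0.9 -0.2 -2.1] q [ 0.36  0.46 -0.55  1.79  0.28  0.97 -0.3 ]
dp [0.0001 0.0003 0.0056] turn [ 0.0004  0.     -0.0012]
```

View pics/w9.png

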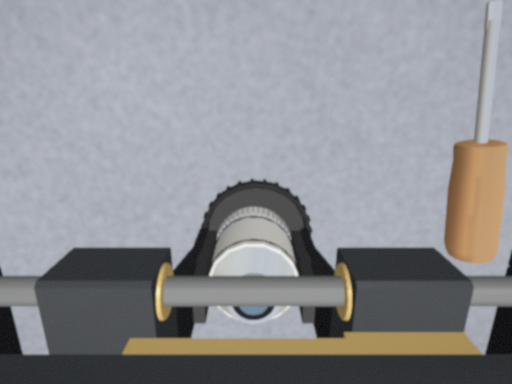

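Call:
servo_tool --dp '[[0,0.0005,0.0015],[0,0.0005,0.003],[0,0.0005,0.0042],[0,0.0005,0.005],[0,0.0005,0.0055],[0,0.0005,0.0058],[0,0.0005,0.0058]]' --turn '[[0,0,0],[0,0,0],[0,0,0],[0,0,0],[0,0,0],[0,0,0],[0,0,0]]' --claw '[1,1,1,1,1,1,1]'

```text
clock: 21.07
position: [0.5922, 0.0051, 0.0168]
eef_rot: [2.222, 2.22, -0.0]
wrist_force: [-3.4, -0.3, 6.6]
grip_width: 0.0393
```

Call:
servo_tool --dp '[[0,0,-0.0003],[0,0,-0.0003],[0,0,-0.0003],[0,0,-0.0003],[0,0,-0.0003],[0,0,-0.0003]]' --turn '[[0,0,0],[0,0,0],[0,0,0],[0,0,0],[0,0,0],[0,0,0]]' --claw '[0.54,0.5,0.45,0.4,0.3,0.25]'

```text
clock: 21.57
position: [0.5921, 0.0051, 0.0161]
eef_rot: [-2.222, -2.22, -0.0]
wrist_force: [-0.3, 0.2, 1.2]
grip_width: 0.0581
```

Call:
servo_tool --dp '[[0,0,-0.01],[0,0,-0.03],[0,0,-0.06],[0,0,-0.1],[0,0,-0.14],[0.01,0.002,-0.15],[0.04,0.005,-0.15],[0.07,0.009,-0.15],[0.1,0.012,-0.15],[0.1,0.012,-0.15]]' --turn '[[0,0,0],[0,0,0],[0,0,0],[0,0,0],[0,0,0],[0,0,0],[0,0,0],[0,0,0],[0,0,0],[0,0,0]]' --claw '[0.25,0.25,0.25,0.25,0.25,0.2,0,0,0,0]'

```text
clock: 22.4
position: [0.6035, 0.1131, 0.1674]
eef_rot: [-2.212, -2.227, -0.006]
wrist_force: [-1.4, 0.3, -0.6]
grip_width: 0.0841
```

Call:
servo_tool --dp '[[0,0,0],[0,0,0]]' --turn '[[0,0,0],[0,0,0]]' --claw '[0,0]'

```text
clock: 22.57
position: [0.6042, 0.1048, 0.1664]
eef_rot: [2.222, 2.22, -0.0]
wrist_force: [0.3, -0.3, 0.2]
grip_width: 0.0862
```

```bash
python3 wb.py w10;python3 go.py 0.604 0.155 0.014
```

```text
obj [504.  14.] mid [0.8167 0.2441 0.0246] ext [0.0191 0.0243 0.0191] EDGE
obj [95. 69.] mid [0.4716 0.2014 0.0387] ext [0.0316 0.0317 0.0473] 
obj [254. 127.] mid [0.6045 0.1552 0.0433] ext [0.0487 0.0484 0.0557] 
obj [357. 209.] mid [0.709  0.0764 0.0212] ext [0.0255 0.0968 0.0123] 
obj [242. 263.] mid [0.5912 0.015  0.0369] ext [0.0403 0.0222 0.0437] 
base [119.  67.] mid [0.477  0.2031] ext [0.0468 0.0531] z 0.0051
base [244. 251.] mid [0.5919 0.0138] ext [0.0612 0.0494] z 0.0049
t 22.62 pos [0.6042 0.104  0.1663] w 0.0866 F [ 1.3 -0.7 -0.5] q [ 0.26  0.36 -0.63  1.61  0.22  1.25 -0.41]
dp [ 0.0511 -0.0004  0.1523] turn [ 0.      0.0006 -0.0021]
```

View pics/w10.png

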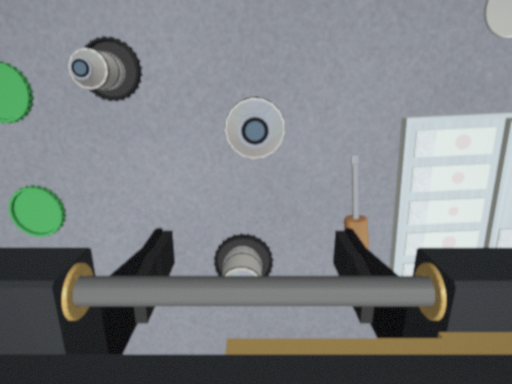

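Call:
servo_tool --dp '[[0.025,0,0.01],[0.051,0,0.04],[0.051,0,0.075],[0.051,0,0.105],[0.051,0,0.13],[0.051,0,0.145],[0.051,0,0.151],[0.051,0,0.1525],[0.051,0,0.1525],[0.051,0,0.1525]]' --turn '[[0,0,0],[0,0,0],[0,0,0],[0,0,0],[0,0,0],[0,0,0],[0,0,0],[0,0,0],[0,0,0],[0,0,0]]' --claw '[0,0,0,0,0,0,0,0,0,0.1]'

```text
clock: 23.45
position: [0.6054, 0.1562, 0.0154]
eef_rot: [2.222, 2.219, 0.003]
wrist_force: [0.3, 0.4, 0.1]
grip_width: 0.0843
```

```bash
python3 go.py 0.6045 0.1555 0.014
```

```text
t 23.45 pos [0.6054 0.1562 0.0154] w 0.0843 F [0.3 0.4 0.1] q [ 0.14  0.54 -0.59  1.71  0.35  1.   -0.58]
dp [-0.0007 -0.0009  0.0014] turn [ 0.0024 -0.0006 -0.0016]
```

Call:
servo_tool --dp '[[0,0,0],[0,0,0],[0,0,0],[0,0,0],[0,0,0],[0,0,0],[0,0,0],[0,0,0],[0,0,0],[0,0,0]]' --turn '[[0,0,0],[0,0,0],[0,0,0],[0,0,0],[0,0,0],[0,0,0],[0,0,0],[0,0,0],[0,0,0],[0,0,0]]' --claw '[0.2,0.28,0.34,0.38,0.41,0.44,0.48,1,1,1]' --grip_force 30

```text
clock: 24.28
position: [0.6044, 0.1561, 0.0138]
eef_rot: [2.223, 2.22, 0.001]
wrist_force: [1.5, -1.0, -0.7]
grip_width: 0.0485
```

Call:
servo_tool --dp '[[0,0,0],[0,0,0]]' --turn '[[0,0,0],[0,0,0]]' --claw '[1,1]'

```text
clock: 24.45
position: [0.6044, 0.1561, 0.0137]
eef_rot: [2.223, 2.22, 0.001]
wrist_force: [1.7, -0.1, -0.8]
grip_width: 0.0485
```

```bash
python3 go.py 0.475 -0.230 0.16
```

```text
t 24.45 pos [0.6044 0.1561 0.0137] w 0.0485 F [ 1.7 -0.1 -0.8] q [ 0.13  0.54 -0.59  1.71  0.35  1.   -0.58]
dp [-0.3862 -0.1289 -0.1464] turn [ 0.0004 -0.0001 -0.0011]
```

Call:
servo_tool --dp '[[0,0,-0.005],[0,0,-0.015],[0,0,-0.035],[0,0,-0.06],[0,0,-0.09],[-0.005,-0.005,-0.115],[-0.02,-0.015,-0.125],[-0.04,-0.025,-0.13],[-0.065,-0.035,-0.13],[-0.09,-0.045,-0.13]]' --turn '[[0,0,0],[0,0,0],[0,0,0],[0,0,0],[0,0,0],[0,0,0],[0,0,0],[0,0,0],[0,0,0],[0,0,0]]' --claw '[1,1,1,1,1,1,1,1,1,1]'

```text
clock: 25.28
position: [0.5583, 0.0659, 0.1448]
eef_rot: [2.221, 2.222, 0.001]
wrist_force: [2.0, -1.1, -2.5]
grip_width: 0.0485
```

Call:
servo_tool --dp '[[-0.025,-0.01,0],[-0.05,-0.02,0],[-0.075,-0.03,0],[-0.1,-0.04,0],[-0.125,-0.05,0],[-0.15,-0.06,0],[-0.175,-0.07,0],[-0.2,-0.077,0],[-0.22,-0.082,0],[-0.235,-0.084,0]]' --turn '[[0,0,0],[0,0,0],[0,0,0],[0,0,0],[0,0,0],[0,0,0],[0,0,0],[0,0,0],[0,0,0],[0,0,0]]' --claw '[1,1,1,1,1,1,1,1,1,1]'

```text
clock: 26.12
position: [0.4734, -0.1707, 0.1442]
eef_rot: [-2.224, -2.218, 0.001]
wrist_force: [-0.8, 0.8, -3.2]
grip_width: 0.049
```

Call:
servo_tool --dp '[[-0.01,0,0],[-0.01,0,0],[-0.01,0,0],[-0.01,0,0]]' --turn '[[0,0,0],[0,0,0],[0,0,0],[0,0,0]]' --claw '[1,1,1,1]'

```text
clock: 26.45
position: [0.4752, -0.1773, 0.1438]
eef_rot: [-2.22, -2.222, -0.001]
wrist_force: [-0.1, 0.6, -3.7]
grip_width: 0.0485
```

```bash
python3 wb.py w11; python3 go.py 0.475 -0.230 0.0166
python3 - <<'E'
from h import *
im,D=arm.snapshot("scene");cv2.imwrite("pics/s2.png",cv2.resize(im[80:290,80:440],None,fx=2.2,fy=2.2,interpolation=cv2.INTER_CUBIC))
E
```

```text
obj [415. 170.] mid [ 0.6115 -0.1626  0.0354] ext [0.0217 0.0226 0.0405] 
base [396. 162.] mid [ 0.611  -0.1636] ext [0.0452 0.0443] z 0.0077
t 26.5 pos [ 0.4752 -0.1772  0.1437] w 0.0487 F [ 0.3  0.4 -3.3] q [ 0.71  0.14 -0.47  1.89  0.07  1.13  0.21]
dp [-0.0529 -0.0002  0.1271] turn [-0.     -0.0006  0.001 ]
```

View pics/w11.png

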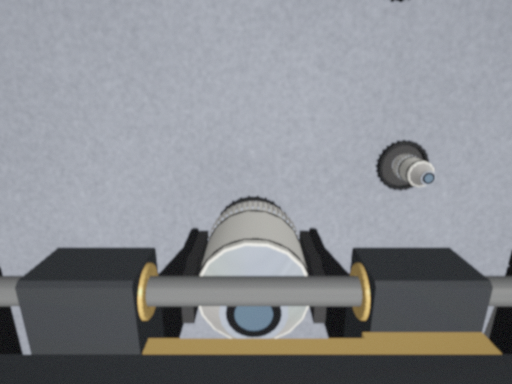

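View pics/s2.png

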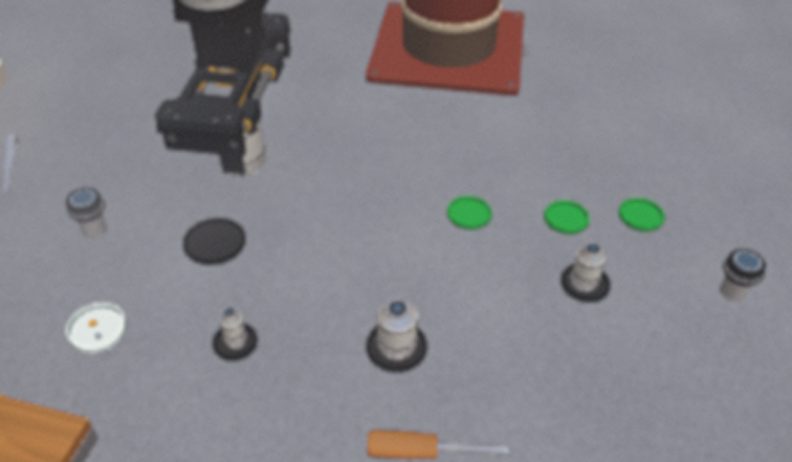

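Call:
servo_tool --dp '[[-0.015,-0.001,0],[-0.035,-0.0015,0.01],[-0.052,-0.0015,0.03],[-0.0525,-0.0015,0.055],[-0.0525,-0.0015,0.075],[-0.0525,-0.0015,0.092],[-0.0525,-0.0015,0.105],[-0.0525,-0.0015,0.113],[-0.0525,-0.0015,0.118],[-0.0525,-0.0015,0.12]]' --turn '[[0,0,0],[0,0,0],[0,0,0],[0,0,0],[0,0,0],[0,0,0],[0,0,0],[0,0,0],[0,0,0],[0,0,0]]' --claw '[1,1,1,1,1,1,1,1,1,1]'

```text
clock: 27.38
position: [0.4734, -0.2307, 0.0233]
eef_rot: [-2.221, -2.221, -0.0]
wrist_force: [-0.1, -0.4, -2.8]
grip_width: 0.0488
```

Call:
servo_tool --dp '[[0,0,0],[0,0,0]]' --turn '[[0,0,0],[0,0,0]]' --claw '[1,1]'

```text
clock: 27.55
position: [0.4738, -0.2314, 0.0244]
eef_rot: [2.222, 2.22, 0.001]
wrist_force: [-0.1, -0.5, -3.0]
grip_width: 0.0485
```

```bash
python3 wb.py w12;python3 go.py 0.4735 -0.2297 0.0166
```

```text
obj [508. 119.] mid [ 0.6033 -0.1646  0.0179] ext [0.0063 0.0165 0.0057] EDGE
obj [253. 247.] mid [ 0.4734 -0.2192  0.0466] ext [0.0759 0.024  0.0595] 
obj [253. 318.] mid [ 0.4734 -0.242   0.0725] ext [0.0589 0.0254 0.0149] 
base [489. 117.] mid [ 0.6006 -0.1647] ext [0.0288 0.0446] z 0.0053
base [256. 196.] mid [ 0.4737 -0.2126] ext [0.0717 0.0359] z 0.005
t 27.6 pos [ 0.4739 -0.2315  0.0245] w 0.0482 F [-0.7 -0.3 -4.3] q [ 0.73  0.32 -0.41  1.95  0.16  0.9   0.24]
dp [ 0.0018 -0.0004  0.0079] turn [ 0.0011  0.0006 -0.001 ]
```

View pics/w12.png

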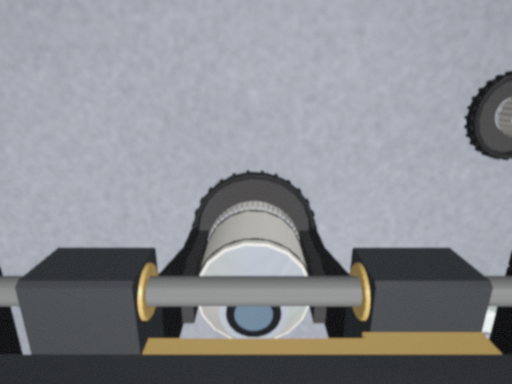

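Call:
servo_tool --dp '[[0.001,0,0.002],[0.001,0,0.004],[0.001,0,0.0055],[0.001,0,0.0065],[0.001,0,0.0072],[0.001,0,0.0077],[0.001,0,0.008],[0.001,0,0.0081],[0.001,0,0.0081]]' --turn '[[0,0,0],[0,0,0],[0,0,0],[0,0,0],[0,0,0],[0,0,0],[0,0,0],[0,0,0],[0,0,0]]' --claw '[1,1,1,1,1,1,1,1,1]'

```text
clock: 28.35
position: [0.4732, -0.2303, 0.0166]
eef_rot: [-2.223, -2.22, 0.001]
wrist_force: [-6.3, 2.0, 11.5]
grip_width: 0.0483
```

Contact. Release gently, lift away.

Call:
servo_tool --dp '[[0,0,-0.0004],[0,0,-0.0004],[0,0,-0.0004],[0,0,-0.0004],[0,0,-0.0004],[0,0,-0.0004],[0,0,-0.0004]]' --turn '[[0,0,0],[0,0,0],[0,0,0],[0,0,0],[0,0,0],[0,0,0],[0,0,0]]' --claw '[0.44,0.41,0.37,0.3,0.2,0.15,0.15]'

```text
clock: 28.93
position: [0.4734, -0.2303, 0.0159]
eef_rot: [2.223, 2.22, 0.0]
wrist_force: [0.7, 0.2, -0.7]
grip_width: 0.0708
```

Call:
servo_tool --dp '[[0,0,-0.01],[0,0,-0.03],[0,0,-0.06],[0,0,-0.1],[0,0,-0.14],[0,0,-0.17],[-0.03,0,-0.2],[-0.06,0,-0.21],[-0.08,0,-0.21],[-0.08,0,-0.21]]' --turn '[[0,0,0],[0,0,0],[0,0,0],[0,0,0],[0,0,0],[0,0,0],[0,0,0],[0,0,0],[0,0,0],[0,0,0]]' --claw '[0.15,0.15,0.15,0.15,0.15,0.15,0.15,0.15,0.15,0.15]'

```text
clock: 29.77
position: [0.4722, -0.3154, 0.2275]
eef_rot: [2.227, 2.212, -0.001]
wrist_force: [-1.1, -0.6, -0.7]
grip_width: 0.074
```

Call:
servo_tool --dp '[[0,0,0],[0,0,0],[0,0,0]]' --turn '[[0,0,0],[0,0,0],[0,0,0]]' --claw '[0.15,0.15,0.15]'

```text
clock: 30.02
position: [0.4734, -0.3088, 0.226]
eef_rot: [-2.22, -2.222, -0.001]
wrist_force: [0.7, -0.8, -1.1]
grip_width: 0.0741
```

```bash
python3 wb.py w13
python3 - <<'E'
from h import *
P=arm.camera_params("top");im,D=arm.snapshot("top");cv2.imwrite("pics/t9.png",cv2.resize(im[135:260,110:430],(800,312),interpolation=cv2.INTER_CUBIC));C=cloud(P,D)
zz=((C[...,2]>0.015)&(C[...,2]<0.2)&(D>0)).astype(np.uint8)
n,l,st,ce=cv2.connectedComponentsWithStats(zz)
for i in range(1,n):
    if st[i,4]>15 and 120<ce[i,1]<250:
        pts=C[l==i];zm=np.percentile(pts[:,2],95);t=pts[pts[:,2]>zm-.02]
        print("obj",ce[i].round(1),"zmax",zm.round(4),"mid",((t.max(0)+t.min(0))/2).round(4))
im,D=arm.snapshot("scene");cv2.imwrite("pics/s3.png",cv2.resize(im[80:290,80:440],None,fx=2.2,fy=2.2,interpolation=cv2.INTER_CUBIC))
E
```

```text
obj [397.  19.] mid [ 0.6122 -0.1636  0.0356] ext [0.0228 0.0221 0.0409] 
obj [253.  92.] mid [ 0.4723 -0.2315  0.065 ] ext [0.0482 0.048  0.0193] 
obj [491. 196.] mid [ 0.7476 -0.3383  0.028 ] ext [0.0527 0.1578 0.026 ] EDGE
obj [255. 230.] mid [ 0.4743 -0.3801  0.0355] ext [0.0412 0.0406 0.0407] 
base [256.  90.] mid [ 0.4738 -0.2314] ext [0.0697 0.0697] z 0.0057
obj [249.3 120.3] zmax 0.0286 mid [0.7091 0.0366 0.0232]
obj [426.9 146.2] zmax 0.0632 mid [ 0.6282 -0.4709  0.0549]
obj [ 48.7 156.5] zmax 0.0966 mid [0.5937 0.5859 0.0998]
obj [316.8 153.3] zmax 0.055 mid [ 0.6112 -0.1624  0.0487]
obj [257.5 159.4] zmax 0.067 mid [0.5897 0.006  0.0606]
obj [342.3 202.1] zmax 0.0741 mid [ 0.4714 -0.2295  0.0663]
obj [393.2 200.1] zmax 0.0576 mid [ 0.4767 -0.3694  0.0491]
obj [186.4 201.7] zmax 0.0619 mid [0.4708 0.2022 0.0551]
obj [125.3 205.8] zmax 0.0571 mid [0.4579 0.3661 0.0484]
obj [ 63.2 230.6] zmax 0.025 mid [0.3894 0.5423 0.0209]
obj [496.7 232.1] zmax 0.0345 mid [ 0.3923 -0.6607  0.0262]
```

View pics/s3.png

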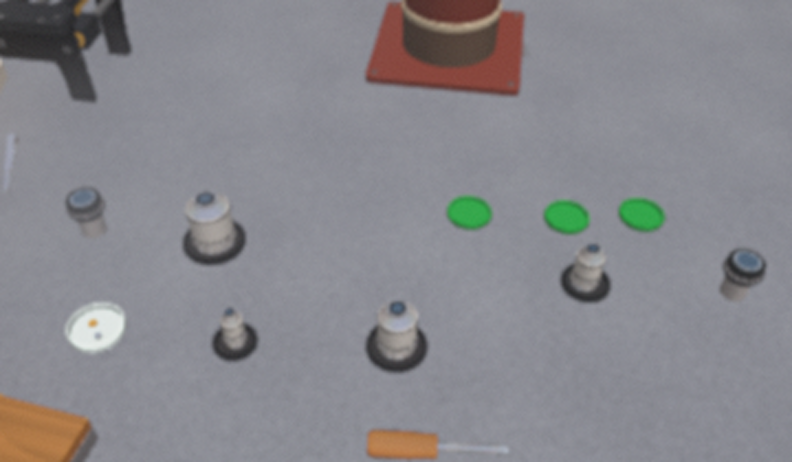

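View pics/w13.png

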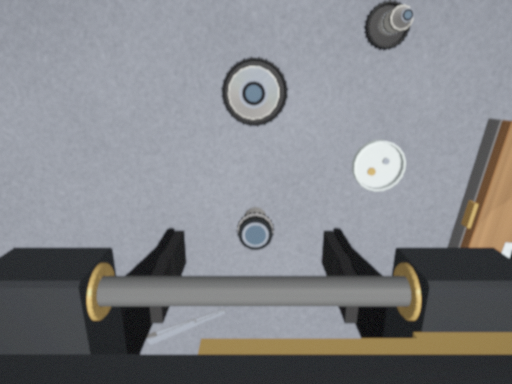

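```bash
python3 -c "
from workcell import arm
print(arm.job_done())"
```

```text
the job is handed in; nothing more can be done
None
```

All four objectives now stand nose up in the base of their own size. I placed them smallest to largest, lowered each until a light touch of about 7–12 N on the base floor, then released it. The job was handed in at about 30 s on the robot's clock, with the gripper clear of everything.

- **Position:** by the wrist camera, the small and largest objectives sit within about 2 mm of their base centres. By the top camera, the medium and large ones sit within about 2 mm of theirs. All four look upright.
- **Height:** their tops read 2–4 mm higher than before the move, which fits the 3 mm base floors.
- **Eyepieces and green look-alikes:** I did not touch either the eyepieces or the green look-alikes. The top camera put one eyepiece about 9 mm off its first position, but the arm was partly in its view. The wrist camera read that eyepiece within about 2 mm of where it started, and I trusted that reading.
- **Camera disagreement:** the top and scene cameras differed by 2–5 mm in x throughout. I aimed mainly with the wrist and top readings, which agreed with each other.

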